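# Feed a short panel blank under the shear guard with the push stick

## Robot

A 6-joint arm with a two-finger parallel gripper is mounted at the origin on the work surface. World frame = base frame: x ahead of the robot, y to its left, z up, the work surface at z = 0. Lengths are in m, angles in rad, forces in N, time in s.
With the tool pointing down it reaches from about 0.15 to 0.775 m from the base axis. Payload 6.1 kg.
Tool frame: the origin (TCP) lies on the centre line of the jaws, within the pads' length; the fingertips stand 11 mm ahead of it and the grasp point (between the pads) lies 8 mm behind it (env.finger_overhang is the z of the fingertips in the tool frame, in m); z points along the fingers, y is the line along which they close (so a half turn about z gives the same grasp; the last joint's range is limited). The gripper opens to 85 mm and grips with 20 to 120 N. Pads are 22 mm wide; open, the fingers measure 114 mm over their backs; the gripper's body (76 mm by 85 mm) begins 54 mm behind the grasp point. The pads swing forward as they close: fully open they stand 13 mm farther back than shut.
Start: joints at [1.207, 0.126, -0.04, 1.405, 0, 1.571], TCP at [0.187, 0.491, 0.242] pointing down, gripper open.
Joint ranges: [-2.72, 2.72], [-0.95, 1.95], [-1.27, 1.35], [-1.78, 2.02], [-1.46, 1.47], [-3.14, 3.14]. Speed limits (rad/s): [2.39, 2.39, 3.01, 3.14, 3.14, 3.14].

## Interface

Orientations are given as a 3x3 rotation matrix whose columns are the frame's x, y, z axes.
In Python, from station import env, read_camera, get_calibration gives the robot as it stands.
- The arm moves only by the shell command python3 -m jog 'ROWS'. ROWS is JSON, a list of rows, each a list of 7 numbers: the shift along the tool's x, y, z as a fraction of full scale, then the turn, a rotation vector about the tool's x, y, z as a fraction of full scale, then the opening, from 0 (shut) to 1 (fully open). In form: [[x, y, z, wx, wy, wz, hand], ...]. A call has 1 to 8 rows; each row is the pose to reach, as a shift and turn from the pose commanded when the call began, along the tool's axes at that moment; what a row does not reach only later rows make up. Full scale, the value 1, is 150 mm for a shift and 30 degrees for a turn. A row lasts 1/8 s, in which the tool goes at most 62.5 mm and 10.7 degrees, less where a joint would pass 70% of its speed; a pose out of reach is approached as far as the arm can. A call with a number of a shift or a turn outside -1 to 1 is refused whole. A call with a gripper value outside its range is refused whole. The fingers move at their own pace and stop on an object; the grip force is fixed at half the most. Time passes only in rows, so rows that repeat a pose let the fingers close. It gives the time, the measured TCP pose, the force, the opening and the grip force at its end, in the units of the state.
- env.get_obs(): the state, without advancing time (a new reading comes with each control period).
- read_camera(name): name is "scene" or "top"; returns the picture (384x512x3 uint8, red, green, blue); there is no depth.
- get_calibration(name): a dict with "fx", "fy", "cx", "cy" (pixels), "position" and "rotation" of the camera in the world. Camera axes: x right, y down, z forward; pixel columns grow to the right and rows downward; lengths in m; the calibration is good to about 2 mm. A picture is of the moment at which its call begins. get_calibration takes no time and is no camera call.
- env.hand_in(): hands the job in; it is judged then, once.
The state is a dict: "t": time; "joints": joint angles; "joint_vel": joint speeds; "tau": joint torques, N m; "tcp_pos": TCP position; "eef_rot": TCP orientation; "force": force on the tool from outside, world axes, zero at the start; "moment": the same for the moment, N m; "opening": finger opening in m; "gripper_force": force on a finger pad.
Only numpy, scipy, OpenCV 4.12 (cv2) and the standard library are available. Lean on these libraries where they do the work, as an engineer would, in place of code of your own. Each camera call takes 0.05 s, during which the arm holds its last target. There are 200 camera calls.

## Task

Get the blue blank ready for its cut in the bench shear: with the orange push stick, bring it against the side fence and feed it under the guard until its front edge sits flat against the back gauge and its left side still runs along the fence, seating it there with a light press of about 8 N on the gauge (at least 5 N to square it up, and under 12 N so that the gauge keeps its setting). The blank is too short to be fed by hand: keep the gripper itself off it. Then draw the stick back out and stand it upright on the bench again, clear of the shear, leaving everything else where it is.

Things in the scene. Friction and masses are not known exactly. Their poses are not given: they have to be found in the camera images.
- shear: Green and steel bench shear, fixed. Origin on the bench under the blade line; +x is the feed direction, +y the operator's left, z up. Steel feed table: top 50 mm above the bench, x = -330 to +12 mm, y = -110 to +110 mm. Side frames at |y| = 110 to 138 mm, x = -75 to +75 mm, 174 mm high; crown on top; hand lever on the right, parked up and back.
- fence_face (a point): Point on the side fence's guiding face at the level of the feed table, half-way along the fence; axes as the shear's, so the face is the plane y = 0 here and the blank lies on its -y side. The aluminium fence is 13 mm high and 15 mm wide, rigid, from 150 mm before to 150 mm after this point along x.
- guard_mouth (a point): Middle of the guard's mouth, on the feed table below the front of the yellow guard bar, 120 mm before the blade line; axes as the shear's. The opening is 18 mm high. The bar is 10 mm deep and 8 mm high; behind it a clear sheet slopes up to 60 mm above the table, 90 mm farther in.
- holddown_line (a point): Underside, mid-width, of the round hold-down bar inside the guard, 22 mm before the blade line, 5.2 mm above the feed table. Bar: 28 mm thick, shear y -100 to +65 mm, slides freely up, bears with 1.2 to 7.4 N. The blank's front edge must lift it 1 mm: the feed force jumps there, then the bar drags on the blank with a steady 2 to 15 N (judge it while moving; at rest it relaxes by 1 to 3 N).
- backgauge: Aluminium back gauge behind the blade, a rigid, lightly clamped stop 200 mm wide across the feed, from 10 mm below to 26 mm above the feed table. Origin at the middle of its stopping face at feed-table level, axes as the shear's: the face is the plane x = 0, the blank comes from -x. Set anew each time, 35 to 65 mm behind the blade line. Its share of the feed force is what exceeds the bar's drag.
- blank_centre (a point): Centre (half-way up) of the blue plastic blank, a flat plate 120 mm (its x, the feed direction) by 90 mm (its y) by 6 mm, about 0.085 kg, lying loose on the feed table before the guard, a little off the fence and not quite straight. Its axes are roughly the shear's.
- blank_front (a point): Middle of the blank's front edge (half-way up), 60 mm along +x from its centre.
- blank_left (a point): Middle of the blank's left edge (half-way up), 45 mm along +y from its centre.
- stick_grip (a point): Point in the upright grip of the orange push stick, on its middle plane, 60 mm above its underside. The stick (0.13 kg) stands on the bench on its sole, a straight bar along its x, 24 mm wide, 12.5 mm high, from 55 mm behind to 163 mm ahead of this point. The grip is 44 mm along x, 20 mm thick along y, its top 89 mm above the underside.
- stick_nose (a point): Middle of the stick's flat upright nose face, 6 mm above its underside, 163 mm ahead of stick_grip along the stick's +x. It is the back of a notch: the face is 8.5 mm high and above it a lip 4 mm thick reaches 12 mm farther forward, over the workpiece.
- motor: Stepper motor, 42 mm square and 40 mm high with a shaft on top, standing on the bench; a bystander.
- caliper: Digital caliper, 200 mm long, lying on the bench; a bystander.
- screwdriver: Screwdriver lying on the bench; a bystander.
- cut_panels: Pile of three cut blue panels 90 x 50 x 18 mm on the bench; a bystander.
- bracket: Plywood bracket 90 x 60 x 56 mm on the bench; a bystander.
- mug: White mug on the bench, radius 40 mm, 90 mm high; a bystander.
- spool: Red filament spool, radius 80 mm, 56 mm high, lying on the bench; a bystander.
There are look-alikes about, which are no part of the job. There is more than one size of the part that bears blank_centre; the job needs the smaller.

How it is judged:
By the outcome, as a careful person would: the job done as asked, in the order asked, and still so for the second after the job is handed in, with the robot touching nothing.
It also fails if it takes over 69 s, if anything falls off the work surface, if the arm or the gripper's body presses on something with over 40 N, if the wrist force passes 120 N, or if a joint passes its speed limit or range.

## Working session

There is one attempt and no reset: what is moved stays moved. The work goes in short steps, Python scripts to look and compute and a shell command to move; the robot and the scene stay as the last step left them, time stands still between calls to the robot, and variables do not carry over. Pictures are saved under pics/ and viewed, at most 11 in all, crops included, and the job is handed in when it is done.

```bash
ls; mkdir -p pics
python3 - <<'E'
from station import env, read_camera, get_calibration
import cv2
for n in("scene","top"):
    im=read_camera(n); cv2.imwrite(f"pics/{n}0.png",im[:,:,::-1]); c=get_calibration(n); print(n,c)
o=env.get_obs(); print(o)
a=cv2.imread("pics/scene0.png");b=cv2.imread("pics/top0.png")
for n,i in(("s",a),("t",b)): cv2.imwrite(f"pics/{n}1.png",cv2.resize(i,(800,600),interpolation=cv2.INTER_CUBIC))
E
```

```text
pics
scene {'fx': 367.942680823595, 'fy': 367.942680823595, 'cx': 257.04775700653516, 'cy': 192.7468131753401, 'position': array([ 1.45447026, -0.45449567,  0.80578428]), 'rotation': array([[ 0.43866525,  0.52155692, -0.73181362],
       [ 0.89855524, -0.242705  ,  0.36564022],
       [ 0.01308736, -0.81796862, -0.57511395]])}
top {'fx': 348.1033440641907, 'fy': 348.1033440641907, 'cx': 256.3604905299139, 'cy': 190.97565294366223, 'position': array([0.45328226, 0.00152659, 1.10336544]), 'rotation': array([[ 0.005811  , -0.99748985,  0.07057082],
       [-0.99951859, -0.00364299,  0.03081099],
       [-0.03047656, -0.07071589, -0.99703081]])}
{'t': 0.1, 'joints': array([ 1.20697047e+00,  1.26336828e-01, -4.04681947e-02,  1.40539299e+00,
       -3.10519218e-06,  1.57078182e+00]), 'joint_vel': array([-1.88591932e-04,  6.17714949e-04,  2.98719078e-03,  1.01145098e-05,
       -1.99258597e-03, -1.65947937e-03]), 'tau': array([ 1.18705146e-03, -4.36903560e+01,  3.53605914e+01,  1.36875405e-02,
       -2.40404927e-05, -1.52009238e-05]), 'tcp_pos': array([0.18670514, 0.49032416, 0.2416151 ]), 'eef_rot': array([[-9.34547394e-01,  3.55838339e-01, -4.95892240e-04],
       [ 3.55838684e-01,  9.34546474e-01, -1.31104252e-03],
       [-3.08484819e-06, -1.40168901e-03, -9.99999018e-01]]), 'force': array([ 0.00689344, -0.43103081, -0.30430901]), 'moment': array([-0.04308263, -0.0517199 , -0.04362527]), 'gripper_force': 0.0, 'opening': 0.08564010601875746}
```

View pics/s1.png

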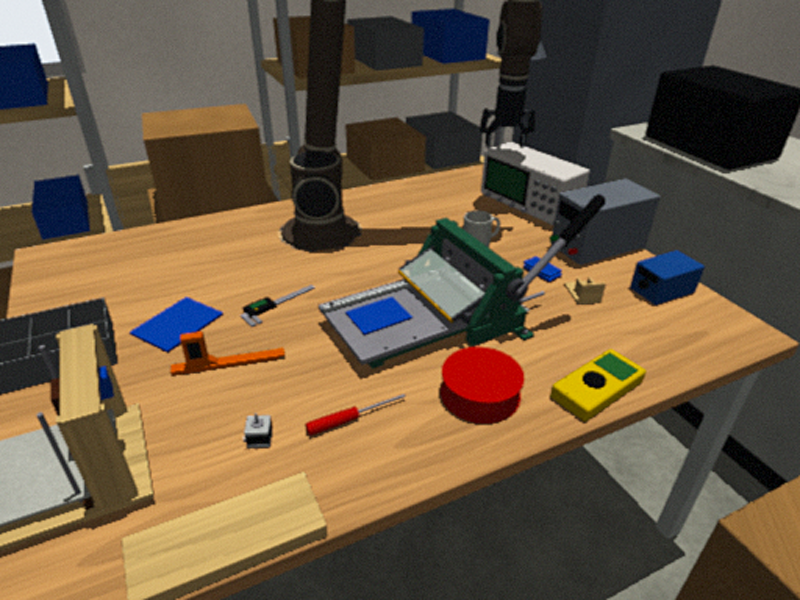

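View pics/t1.png

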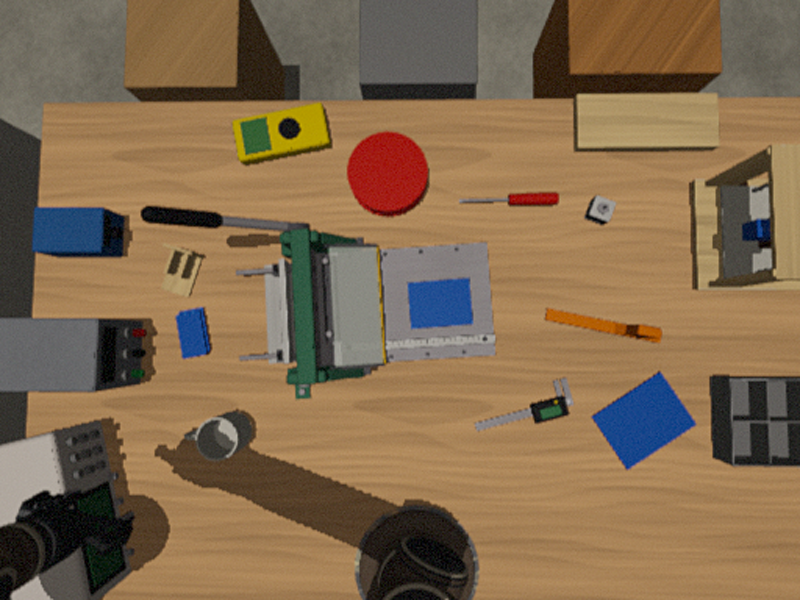

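Blue candidates in the top view (800x600): plate on the feed table (440,303), larger plate on the bench (644,420), panel pile (193,332), blue box (80,232). The one wanted is (440,303), lying on the feed table before the guard and smaller. The stick's nose is at about (546,315) and its grip at about (640,331). I'll confirm with crops.

```bash
cat > h.py <<'E'
import numpy as np, cv2
from station import env, read_camera, get_calibration
def ray(n,uv):
    c=get_calibration(n); uv=np.atleast_2d(uv).astype(float)
    d=np.c_[(uv[:,0]-c["cx"])/c["fx"],(uv[:,1]-c["cy"])/c["fy"],np.ones(len(uv))]@c["rotation"].T
    return c["position"],d
def at(n,uv,z):
    p,d=ray(n,uv); return p+d*((z-p[2])/d[:,2])[:,None]
def px(n,P):
    c=get_calibration(n); q=(np.atleast_2d(P)-c["position"])@c["rotation"]
    return np.c_[q[:,0]/q[:,2]*c["fx"]+c["cx"],q[:,1]/q[:,2]*c["fy"]+c["cy"]]
def crop(im,x0,x1,y0,y1,k): return cv2.resize(im[y0:y1,x0:x1],None,fx=k,fy=k,interpolation=cv2.INTER_CUBIC)
E
python3 - <<'E'
from h import *
b=cv2.imread("pics/top0.png")
cv2.imwrite("pics/c1.png",crop(b,155,325,140,260,4.7))
cv2.imwrite("pics/c2.png",crop(b,335,435,185,230,8))
h=cv2.cvtColor(b,cv2.COLOR_BGR2HSV)
m=cv2.inRange(h,(105,150,80),(125,255,255)); m[:, :255]=0; m[:,310:]=0; m[:165]=0;m[220:]=0
c=max(cv2.findContours(m,0,1)[0],key=cv2.contourArea); r=cv2.minAreaRect(c.astype(np.float32)); q=cv2.boxPoints(r)
W=at("top",q,.056); print(q,W.round(4), np.linalg.norm(np.diff(W,axis=0),axis=1))
m=cv2.inRange(h,(5,150,80),(18,255,255)); m[:,:340]=0;m[:,440:]=0;m[:190]=0;m[225:]=0
c=max(cv2.findContours(m,0,1)[0],key=cv2.contourArea); q=cv2.boxPoints(cv2.minAreaRect(c)); print(q,at("top",q,.0125).round(4))
E
```

```text
[[260.51035 181.12415]
 [299.32413 177.88965]
 [301.71725 206.6069 ]
 [262.90347 209.8414 ]] [[ 0.5573  0.0215  0.056 ]
 [ 0.5674 -0.0954  0.056 ]
 [ 0.481  -0.1023  0.056 ]
 [ 0.4707  0.0139  0.056 ]] [0.11740038 0.08674833 0.11669375]
[[348.07693 204.61539]
 [349.96158 195.19232]
 [424.00003 210.     ]
 [422.1154  219.42307]] [[ 0.489  -0.2503  0.0125]
 [ 0.5184 -0.2565  0.0125]
 [ 0.4735 -0.4826  0.0125]
 [ 0.4445 -0.4761  0.0125]]
```

View pics/c1.png

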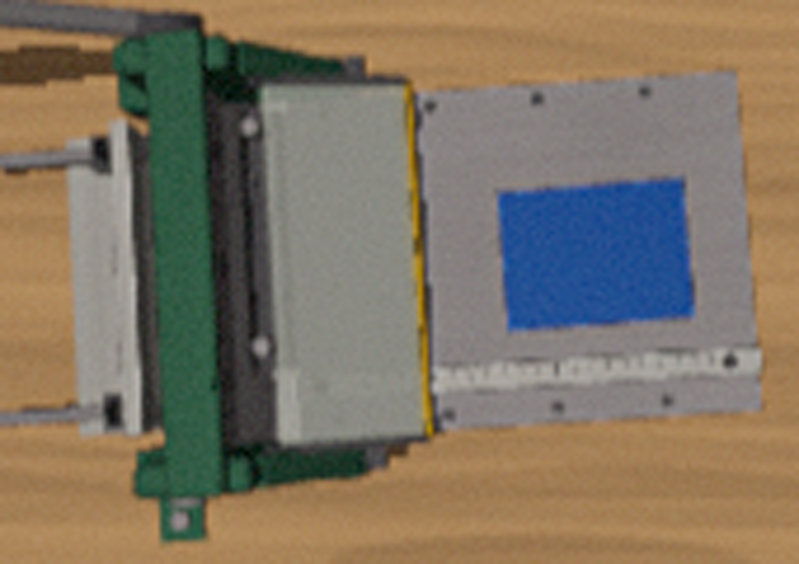

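View pics/c2.png

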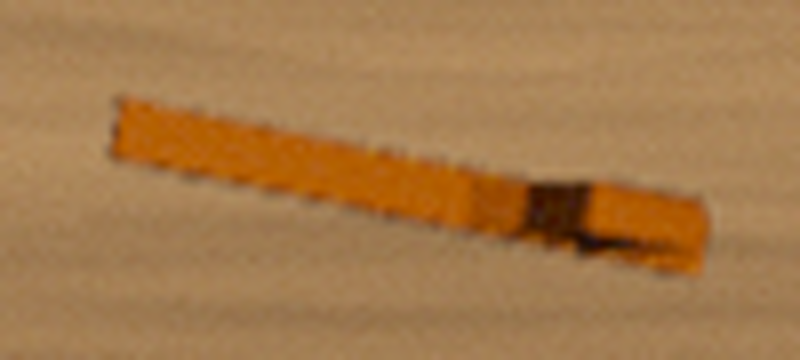

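The crops confirm the choice: the plate on the table measures about 117 x 87 mm, i.e. the 120 x 90 blank. In c1 the fence face runs (434,368)–(760,348), the table end is (735,72)–(762,410), and the gauge's front edge is about (130,122)–(160,432). In c2 the stick's nose end is (118,97)/(112,158).

Run:
```python
from h import *
f=lambda q:np.array(q)/4.7+[155-.4,140-.4]
g=lambda q:np.array(q)/8+[335-.44,185-.44]
hd=lambda P:np.degrees(np.arctan2(*(P[0]-P[1])[1::-1]))
T=at("top",f([(735,72),(762,410)]),.05); print("tableend",T.round(4),np.linalg.norm(T[0]-T[1]), hd(T)+90-0)
for nm,q,z in(("tabL",[(440,430),(762,410)],.05),("tabR",[(415,95),(735,72)],.05),("fenceface top",[(434,368),(760,348)],.063),("guardbar front",[(413,90),(431,432)],.076),("gauge",[(130,122),(160,432)],.076),("gauge2",[(112,122),(140,432)],.076)):
    P=at("top",f(q),z); print(nm,P.round(4),hd(P),np.linalg.norm(P[0]-P[1]))
# shear frame from table end corners: R corner (x=-330,y=-110), L corner(+110)
L=T[1][:2];R=T[0][:2]; 
for th in np.radians([93,94,95,96]):
    ex=np.array([np.cos(th),np.sin(th)]); ey=np.array([-ex[1],ex[0]]); O=(L+R)/2+.33*ex
    print(np.degrees(th),"O",O)
    for nm,q,z in(("fence",[(434,368),(760,348)],.063),("tabL",[(440,430),(762,410)],.05),("guard",[(413,90),(431,432)],.076),("gauge",[(130,122),(160,432)],.076),("blank",[(498,192),(685,179),(694,317),(510,330)],.056)):
        P=at("top",f(q),z)[:,:2]-O; print(nm,(P@np.c_[ex,ey]*1000).round(1).tolist())
P=at("top",g([(118,97),(112,158),(455,165),(450,228)]),.0125); print("stick",P.round(4)); print(hd(np.array([(P[0]+P[1])/2,(P[2]+P[3])/2])),hd(P[[0,2]]),hd(P[[1,3]]))
```

```text
tableend [[ 0.6384 -0.1316  0.05  ]
 [ 0.4208 -0.1476  0.05  ]] 0.21826388094725235 94.20466388263715
tabL [[ 0.4066  0.0579  0.05  ]
 [ 0.4208 -0.1476  0.05  ]] 93.9400430559577 0.20597097073316342
tabR [[ 0.6232  0.0758  0.05  ]
 [ 0.6384 -0.1316  0.05  ]] 94.19409856010678 0.20794224985614781
fenceface top [[ 0.4463  0.0613  0.063 ]
 [ 0.4601 -0.1447  0.063 ]] 93.84043662769443 0.20650987954895683
guardbar front [[0.6222 0.0753 0.076 ]
 [0.4065 0.0622 0.076 ]] 3.4843716558435442 0.21615854095665543
gauge [[0.6015 0.2558 0.076 ]
 [0.4052 0.2327 0.076 ]] 6.713428228663909 0.19761760658037847
gauge2 [[0.6015 0.2673 0.076 ]
 [0.4052 0.2453 0.076 ]] 6.395103825019898 0.19756671391565786
93.0 O [0.51232463 0.18998319]
fence [[-125.0, 72.7], [-331.5, 69.6]]
tabL [[-126.4, 112.5], [-332.3, 109.1]]
guard [[-120.3, -103.8], [-122.1, 112.4]]
gauge [[61.0, -92.5], [48.2, 104.7]]
blank [[-170.8, -38.1], [-291.0, -40.6], [-291.8, 48.0], [-174.3, 50.8]]
94.0 O [0.50657585 0.18963158]
fence [[-123.8, 69.1], [-330.3, 69.7]]
tabL [[-124.4, 108.9], [-330.4, 109.1]]
guard [[-122.1, -107.4], [-120.2, 108.8]]
gauge [[59.3, -99.3], [50.0, 98.1]]
blank [[-171.5, -40.9], [-291.7, -41.2], [-291.0, 47.3], [-173.4, 48.0]]
95.0 O [0.5008341  0.18917969]
fence [[-122.6, 65.5], [-329.1, 69.7]]
tabL [[-122.5, 105.3], [-328.5, 109.1]]
guard [[-124.0, -111.0], [-118.3, 105.1]]
gauge [[57.6, -106.1], [51.6, 91.4]]
blank [[-172.3, -43.7], [-292.5, -41.9], [-290.2, 46.7], [-172.6, 45.3]]
96.00000000000001 O [0.4951011  0.18862767]
fence [[-121.5, 61.8], [-327.9, 69.6]]
tabL [[-120.7, 101.7], [-326.6, 109.1]]
guard [[-126.0, -114.6], [-116.5, 101.4]]
gauge [[55.6, -112.8], [53.2, 84.8]]
blank [[-173.0, -46.4], [-293.2, -42.5], [-289.4, 45.9], [-171.8, 42.5]]
stick [[ 0.5137 -0.2544  0.0125]
 [ 0.49   -0.2518  0.0125]
 [ 0.4879 -0.3836  0.0125]
 [ 0.4635 -0.3812  0.0125]]
78.56979289853062 78.69053819986499 78.4493283787603
```

Shear: heading about 94.0°, origin about (0.506, 0.190), fence face at y ≈ +69, gauge about 54 mm behind the blade. Those match the stated sizes. The stick's grip is at about (0.467, -0.425), heading 78.6°. Next I plan the approach.

```bash
cat >> h.py <<'E'
from scipy.spatial.transform import Rotation as Ro
def Rz(h):  # tool down, tool x at heading h deg
    c,s=np.cos(np.radians(h)),np.sin(np.radians(h)); return np.array([[c,s,0],[s,-c,0],[0,0,-1]])
def plan(p,h,n=12):
    o=env.get_obs(); q=o["tcp_pos"].copy(); R=o["eef_rot"].copy()
    for i in range(n):
        d=R.T@(np.array(p)-q)/.15; w=np.degrees(Ro.from_matrix(R.T@Rz(h)).as_rotvec())/30
        k=max(1,np.abs(d).max()); kw=max(1,np.abs(w).max()); d=(d/k).round(3); w=(w/kw).round(3)
        print(d.tolist(),w.tolist()); q=q+R@d*.15; R=R@Ro.from_rotvec(np.radians(w*30)).as_matrix()
        if k==1 and kw==1: break
TH=94.05; EX=np.array([np.cos(np.radians(TH)),np.sin(np.radians(TH)),0]); EY=np.array([-EX[1],EX[0],0]); O=np.array([.5063,.1896,0])
def sh(x,y,z): return O+EX*x/1e3+EY*y/1e3+np.array([0,0,z/1e3])
def st():
    o=env.get_obs(); p=o["tcp_pos"]-O
    print("t",round(o["t"],2),"tcp",o["tcp_pos"].round(4),"shear mm",(p@EX*1e3).round(1),(p@EY*1e3).round(1),"hd",np.degrees(np.arctan2(*o["eef_rot"][1::-1,0])).round(2),"tilt",o["eef_rot"][2].round(4),"F sh",(o["force"]@EX).round(2),(o["force"]@EY).round(2),o["force"][2].round(2),"open",round(o["opening"],4),round(o["gripper_force"],1))
E
python3 -c "
from h import *
plan((.467,-.425,.22),78.6)"; python3 -m jog --help | head -5
```

```text
[-0.778, -1.0, 0.03] [-0.001, 0.001, 1.0]
[-1.0, -0.407, 0.025] [-0.001, 0.0, 1.0]
[-1.0, 0.138, 0.023] [-0.0, 0.001, 0.685]
[-1.0, 0.541, 0.025] [-0.0, -0.0, 0.0]
[-1.0, 0.542, 0.026] [-0.0, -0.0, 0.0]
[-0.661, 0.357, 0.017] [-0.0, -0.0, 0.0]invalid input: not JSON, or not a number
```

```bash
python3 -m jog '[[-0.778,-1,0,0,0,1,0.6],[-0.778,-1,0,0,0,1,0.6],[-0.778,-1,0,0,0,1,0.6],[-0.778,-1,0,0,0,1,0.6]]'
python3 -m jog '[[-1,-0.407,0,0,0,1,0.6],[-1,-0.407,0,0,0,1,0.6],[-1,-0.407,0,0,0,1,0.6],[-1,-0.407,0,0,0,1,0.6]]'
python3 -m jog '[[-1,0.138,0,0,0,0.685,0.6],[-1,0.138,0,0,0,0.685,0.6],[-1,0.138,0,0,0,0.685,0.6],[-1,0.138,0,0,0,0.685,0.6]]'
python3 -c "
from h import *
st();plan((.467,-.425,.16),78.6)"
```

```text
t: 0.6
tcp_pos: [0.2429, 0.3058, 0.2425]
eef_rot: [[-0.627, 0.779, 0.0], [0.779, 0.627, -0.0], [-0.0, 0.0, -1.0]]
force: [-0.6, 1.4, 0.5]
opening: 0.0509
gripper_force: 0.0
t: 1.1
tcp_pos: [0.2904, 0.1528, 0.2423]
eef_rot: [[-0.155, 0.988, 0.0], [0.988, 0.155, 0.0], [0.0, 0.0, -1.0]]
force: [-1.1, -0.1, -0.9]
opening: 0.0514
gripper_force: 0.0
t: 1.6
tcp_pos: [0.335, 0.009, 0.242]
eef_rot: [[0.198, 0.98, -0.001], [0.98, -0.198, 0.0], [0.0, -0.001, -1.0]]
force: [-0.1, 0.5, 0.1]
opening: 0.0517
gripper_force: 0.0
t 1.6 tcp [0.335 0.009 0.242] shear mm -168.1 183.7 hd 78.55 tilt [ 3.e-04 -6.e-04 -1.e+00] F sh 0.48 0.09 0.08 open 0.0517 0.0
[-1.0, 0.54, 0.205] [-0.001, -0.001, -0.002]
[-1.0, 0.539, 0.205] [-0.0, 0.0, 0.0]
[-0.662, 0.356, 0.136] [-0.0, 0.0, 0.0]
```

```bash
python3 -m jog '[[-1,0.54,0.2,0,0,0,0.6],[-1,0.54,0.2,0,0,0,0.6],[-1,0.54,0.2,0,0,0,0.6],[-1,0.54,0.2,0,0,0,0.6]]' >/dev/null
python3 -m jog '[[-1,0.54,0.2,0,0,0,0.6],[-1,0.54,0.2,0,0,0,0.6],[-1,0.54,0.2,0,0,0,0.6],[-1,0.54,0.2,0,0,0,0.6]]' >/dev/null
python3 -m jog '[[-0.662,0.356,0.14,0,0,0,0.6],[-0.662,0.356,0.14,0,0,0,0.6],[-0.662,0.356,0.14,0,0,0,0.6],[-0.662,0.356,0.14,0,0,0,0.6]]' >/dev/null
python3 - <<'E'
from h import *
st();plan((.467,-.425,.054),78.6)
a=read_camera("scene")[:,:,::-1]
print(px("scene",[.467,-.425,.089]),px("scene",[.467,-.425,.0]))
cv2.imwrite("pics/s2.png",crop(a,80,230,150,270,5))
E
```

```text
t 3.1 tcp [ 0.4672 -0.4223  0.1615] shear mm -607.6 82.2 hd 78.75 tilt [ 1.1e-03 -6.0e-04 -1.0e+00] F sh 0.1 -0.53 1.15 open 0.0511 0.0
[-0.019, 0.003, 0.717] [-0.001, -0.002, 0.005]
[[123.42963078 213.34174641]] [[128.785949   234.84139157]]
```

View pics/s2.png

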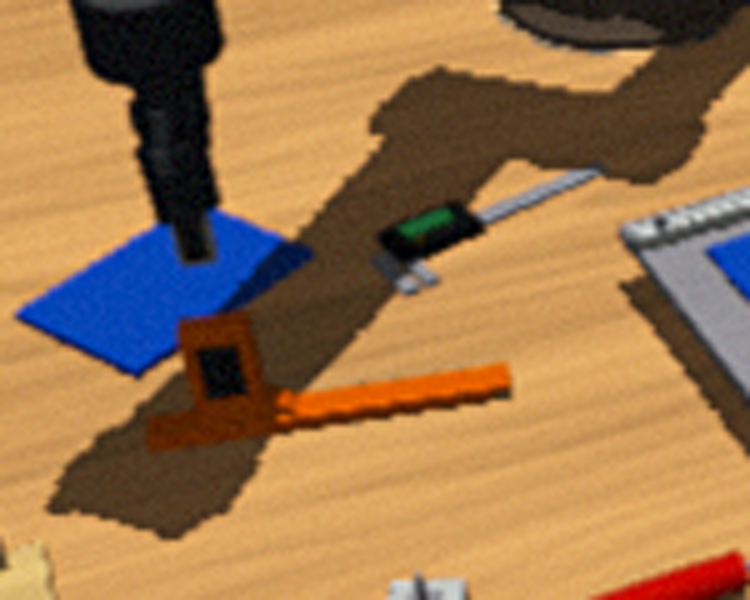

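The picture shows the gripper straight above the upright grip. The grip's top is at crop (216,320), and I predicted (217,317). Descend and grip.

```bash
python3 -m jog '[[-0.019,0.003,0.35,0,0,0,0.6],[-0.019,0.003,0.6,0,0,0,0.6],[-0.019,0.003,0.73,0,0,0,0.6],[-0.019,0.003,0.73,0,0,0,0.6],[-0.019,0.003,0.73,0,0,0,0],[-0.019,0.003,0.73,0,0,0,0],[-0.019,0.003,0.73,0,0,0,0],[-0.019,0.003,0.73,0,0,0,0]]'
python3 -m jog '[[0,0,0,0,0,0,0],[0,0,0,0,0,0,0],[0,0,-0.2,0,0,0,0],[0,0,-0.5,0,0,0,0],[0,0,-0.5,0,0,0,0]]'
python3 - <<'E'
from h import *
st()
b=read_camera("top")[:,:,::-1]; h=cv2.cvtColor(b,cv2.COLOR_BGR2HSV)
m=cv2.inRange(h,(5,150,60),(18,255,255)); m[:,:330]=0;m[:,440:]=0;m[:180]=0;m[240:]=0
c=max(cv2.findContours(m,0,1)[0],key=cv2.contourArea); q=cv2.boxPoints(cv2.minAreaRect(c)); print(at("top",q,.0125+.075).round(4))
cv2.imwrite("pics/c3.png",crop(b,330,430,180,240,8))
E
```

```text
t: 4.15
tcp_pos: [0.4673, -0.428, 0.0539]
eef_rot: [[0.197, 0.98, 0.003], [0.98, -0.197, -0.002], [-0.001, 0.003, -1.0]]
force: [0.6, 2.7, 6.4]
opening: 0.0193
gripper_force: 59.5
t: 4.78
tcp_pos: [0.468, -0.4293, 0.1315]
eef_rot: [[0.198, 0.98, 0.006], [0.98, -0.198, -0.005], [-0.004, 0.007, -1.0]]
force: [0.5, -0.2, -1.8]
opening: 0.0195
gripper_force: 59.1
t 4.78 tcp [ 0.468  -0.4293  0.1315] shear mm -614.6 81.9 hd 78.6 tilt [-0.004   0.0066 -1.    ] F sh -0.21 -0.44 -1.84 open 0.0195 59.1
[[ 0.4846 -0.2486  0.0875]
 [ 0.5164 -0.2546  0.0875]
 [ 0.4795 -0.4655  0.0875]
 [ 0.4481 -0.4591  0.0875]]
```

View pics/c3.png

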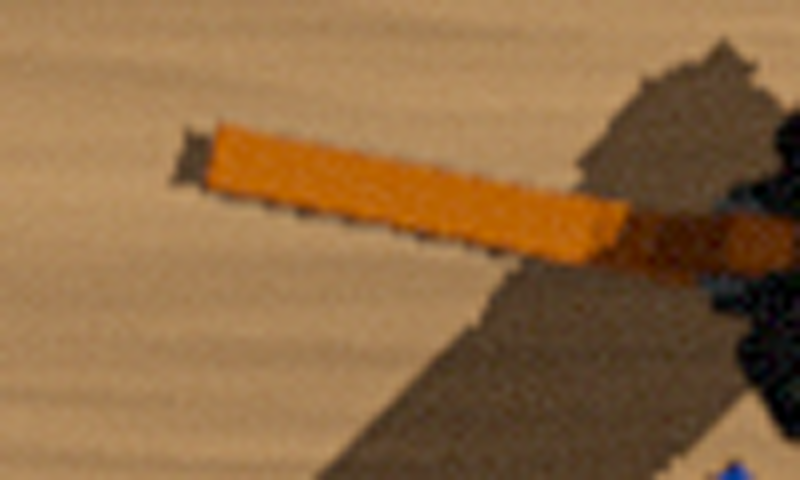

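The stick is held. Its nose end is at crop (218,123)/(205,188), and the bar's sides pass (600,198)/(585,262).

Run:
```python
from h import *
g=lambda q:np.array(q)/8+[330-.44,180-.44]
P=at("top",g([(219,123),(206,188),(600,198),(587,262)]),.0895); print(P.round(4))
f=(P[0]+P[1])/2;b=(P[2]+P[3])/2;d=f-b;print("hd",np.degrees(np.arctan2(d[1],d[0])))
o=env.get_obs();print("tip in tool",o["eef_rot"].T@(f-o["tcp_pos"]))
st()
# stage: grip so that nose at shear x=-162 beside blank, y mid -74, underside 5+60mm first
print(sh(-325,-74,0))
plan(sh(-330,-76,135),94.05)
```

```text
[[ 0.5146 -0.2583  0.0895]
 [ 0.4911 -0.2533  0.0895]
 [ 0.4882 -0.3938  0.0895]
 [ 0.4652 -0.3886  0.0895]]
hd 79.04656875280273
tip in tool [0.17640509 0.00065007 0.03920508]
t 4.83 tcp [ 0.4672 -0.4285  0.1291] shear mm -613.8 82.6 hd 78.6 tilt [-0.0023  0.0037 -1.    ] F sh -0.65 0.51 -2.17 open 0.0191 59.1
[ 0.60306898 -0.12936201  0.        ]
[1.0, 0.245, -0.02] [0.006, 0.005, -0.515]
[0.993, 0.555, -0.021] [0.0, 0.0, -0.0]
```

```bash
python3 -m jog '[[0.3,0.08,-0.04,0,0,-0.3,0],[0.65,0.16,-0.04,0,0,-0.5,0],[1,0.245,-0.04,0,0,-0.515,0],[1,0.245,-0.04,0,0,-0.515,0],[1,0.245,-0.04,0,0,-0.515,0]]' >/dev/null
python3 -m jog '[[0.3,0.15,0,0,0,0,0],[0.65,0.35,0,0,0,0,0],[0.993,0.555,0,0,0,0,0],[0.993,0.555,0,0,0,0,0],[0.993,0.555,0,0,0,0,0]]'
python3 - <<'E'
from h import *
st();plan(sh(-330,-76,106),94.05)
E
```

```text
t: 6.08
tcp_pos: [0.604, -0.1345, 0.1322]
eef_rot: [[-0.07, 0.998, -0.001], [0.998, 0.07, -0.0], [-0.0, -0.001, -1.0]]
force: [0.5, -0.3, -0.9]
opening: 0.0193
gripper_force: 59.1
t 6.08 tcp [ 0.604  -0.1345  0.1322] shear mm -330.2 -74.5 hd 94.0 tilt [-3.0e-04 -1.3e-03 -1.0e+00] F sh -0.36 -0.46 -0.86 open 0.0193 59.1
[0.001, 0.01, 0.174] [-0.002, 0.001, -0.002]
```

```bash
python3 -m jog '[[0,0,0.09,0,0,0,0],[0,0,0.17,0,0,0,0],[0,0,0.17,0,0,0,0],[0,0,0.17,0,0,0,0]]'
python3 - <<'E'
from h import *
st(); b=read_camera("top")[:,:,::-1]
cv2.imwrite("pics/c4.png",crop(b,230,350,145,235,6.6))
E
```

```text
t: 6.58
tcp_pos: [0.6043, -0.1337, 0.1072]
eef_rot: [[-0.07, 0.998, -0.0], [0.998, 0.07, 0.0], [0.0, -0.0, -1.0]]
force: [0.4, -0.2, -1.0]
opening: 0.0195
gripper_force: 59.1
t 6.58 tcp [ 0.6043 -0.1337  0.1072] shear mm -329.4 -74.9 hd 94.02 tilt [ 1.e-04 -3.e-04 -1.e+00] F sh -0.22 -0.41 -0.96 open 0.0195 59.1
```

View pics/c4.png

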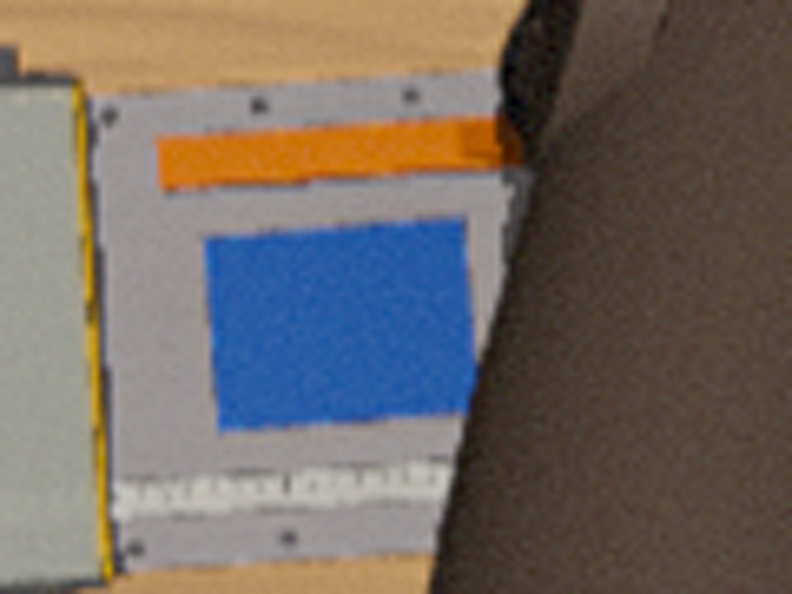

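The stick lies parallel to the right of the blank with a gap of about 20 mm (stick edge at row 188, blank edge at row 235), and the fence gap is about 21 mm. Now I push the blank left.

```bash
python3 -m jog '[[0,-0.04,0.01,0,0,0,0],[0,-0.08,0.01,0,0,0,0],[0,-0.11,0.01,0,0,0,0],[0,-0.14,0.01,0,0,0,0],[0,-0.17,0.01,0,0,0,0],[0,-0.2,0.01,0,0,0,0],[0,-0.23,0.01,0,0,0,0],[0,-0.25,0.01,0,0,0,0]]' >/dev/null; python3 -c "from h import *;st()"
for i in 1; do python3 -m jog '[[0,-0.01,0,0,0,0,0],[0,-0.02,0,0,0,0,0]]' >/dev/null; python3 -c "from h import *;st()";done
python3 -m jog '[[0,-0.005,0,0,0,0,0],[0,-0.01,0,0,0,0,0]]' >/dev/null; python3 -c "from h import *;st()"
```

```text
t 7.62 tcp [ 0.5669 -0.136   0.1059] shear mm -329.1 -37.4 hd 94.05 tilt [-0.e+00  3.e-04 -1.e+00] F sh 0.38 -0.15 -0.95 open 0.0195 59.1
t 7.88 tcp [ 0.5641 -0.1362  0.1058] shear mm -329.1 -34.7 hd 94.06 tilt [ 0.e+00  2.e-04 -1.e+00] F sh 0.71 -0.56 -0.61 open 0.0195 59.1
t 8.12 tcp [ 0.5627 -0.1363  0.1058] shear mm -329.1 -33.2 hd 94.06 tilt [-0.e+00  1.e-04 -1.e+00] F sh 0.17 -1.19 -0.95 open 0.0196 59.1
```

```bash
python3 -m jog '[[0,-0.004,0,0,0,0,0],[0,-0.008,0,0,0,0,0]]' >/dev/null; python3 -c "from h import *;st()"
python3 -m jog '[[0,-0.004,0,0,0,0,0],[0,-0.008,0,0,0,0,0]]' >/dev/null; python3 -c "from h import *;st()"
python3 -m jog '[[0,-0.004,0,0,0,0,0],[0,-0.008,0,0,0,0,0]]' >/dev/null; python3 -c "from h import *;st()"
```

```text
t 8.38 tcp [ 0.5617 -0.1364  0.1059] shear mm -329.1 -32.2 hd 94.05 tilt [-0.e+00  7.e-04 -1.e+00] F sh 0.04 -2.1 -1.33 open 0.0195 59.0
t 8.62 tcp [ 0.5614 -0.1365  0.1062] shear mm -329.2 -31.9 hd 94.05 tilt [-1.0e-04  2.6e-03 -1.0e+00] F sh 0.51 -5.8 -1.89 open 0.0196 59.0
t 8.88 tcp [ 0.5611 -0.1366  0.1066] shear mm -329.3 -31.7 hd 94.04 tilt [-2.0e-04  4.6e-03 -1.0e+00] F sh 0.01 -8.22 -2.02 open 0.0199 59.1
```

The blank is seated on the fence with about 8 N, giving a fence face at y ≈ 70. Back off, lift and go behind it.

```bash
python3 -m jog '[[0,0.04,0,0,0,0,0],[0,0.1,0,0,0,0,0],[0,0.1,-0.1,0,0,0,0],[0,0.1,-0.2,0,0,0,0],[0,0.1,-0.2,0,0,0,0]]' >/dev/null
python3 -m jog '[[-0.35,0,0,0,0,0,0],[-0.7,0,0,0,0,0,0],[-1,0,0,0,0,0,0],[-1,0,0,0,0,0,0]]' >/dev/null
python3 - <<'E'
from h import *
st(); plan(sh(-482,22,106),94.05)
b=read_camera("top")[:,:,::-1]
cv2.imwrite("pics/c5.png",crop(b,230,350,145,235,6.6))
E
```

```text
t 10.0 tcp [ 0.5841 -0.2882  0.1352] shear mm -482.1 -43.9 hd 93.82 tilt [-4.e-04 -4.e-04 -1.e+00] F sh 0.88 0.15 -0.9 open 0.0198 59.4
[-0.001, -0.439, 0.195] [-0.001, 0.001, -0.008]
```

View pics/c5.png

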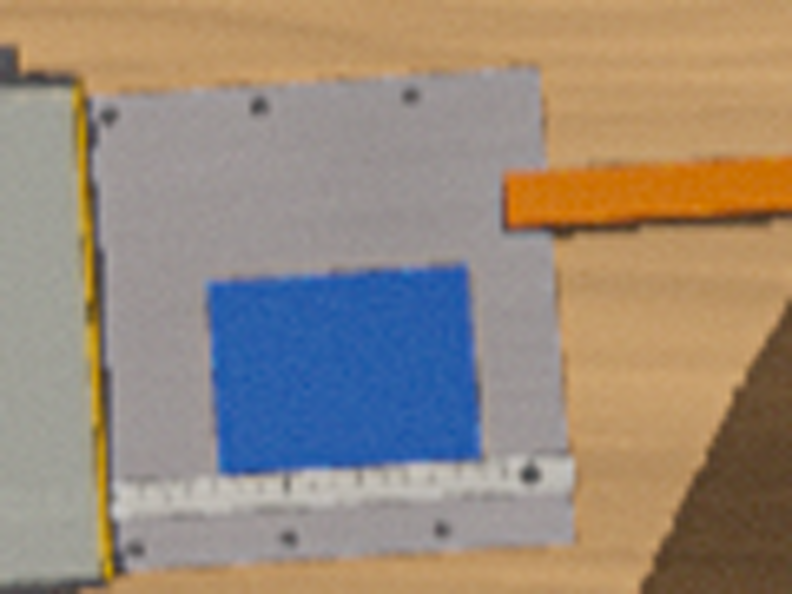

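The blank runs flush along the fence and the stick is clear behind it. Move across, lower, and approach the rear edge.

```bash
python3 -m jog '[[0,-0.22,0,0,0,-0.008,0],[0,-0.439,0,0,0,-0.008,0],[0,-0.439,0,0,0,-0.008,0],[0,-0.439,0.1,0,0,-0.008,0],[0,-0.439,0.2,0,0,-0.008,0],[0,-0.439,0.2,0,0,-0.008,0],[0,-0.439,0.2,0,0,-0.008,0]]' >/dev/null; python3 -c "from h import *;st()"
python3 -m jog '[[0.04,0,0,0,0,0,0],[0.08,0,0,0,0,0,0],[0.12,0,0,0,0,0,0],[0.14,0,0,0,0,0,0],[0.14,0,0,0,0,0,0]]' >/dev/null; python3 -c "from h import *;st()"
python3 -m jog '[[0.02,0,0,0,0,0,0],[0.04,0,0,0,0,0,0],[0.06,0,0,0,0,0,0],[0.08,0,0,0,0,0,0]]' >/dev/null; python3 -c "from h import *;st()"
```

```text
t 10.93 tcp [ 0.519  -0.2896  0.1053] shear mm -478.9 21.2 hd 94.32 tilt [ 5.e-04 -9.e-04 -1.e+00] F sh -0.27 0.6 -1.53 open 0.0193 59.5
t 11.55 tcp [ 0.5173 -0.2686  0.1059] shear mm -457.8 21.3 hd 94.32 tilt [-1.e-04  1.e-04 -1.e+00] F sh 0.3 0.11 -0.49 open 0.0193 59.6
t 12.05 tcp [ 0.5165 -0.2568  0.1058] shear mm -446.0 21.4 hd 94.29 tilt [-1.e-04  1.e-04 -1.e+00] F sh -1.18 0.52 -1.37 open 0.0194 59.6
```

```bash
python3 -m jog '[[0.04,0,0,0,0,0.008,0],[0.08,0,0,0,0,0.008,0],[0.13,-0.002,0,0,0,0.008,0],[0.18,-0.004,0,0,0,0.008,0],[0.23,-0.006,0,0,0,0.008,0],[0.28,-0.008,0,0,0,0.008,0],[0.33,-0.009,0,0,0,0.008,0],[0.38,-0.01,0,0,0,0.008,0]]' >/dev/null; python3 -c "from h import *;st()"
python3 -m jog '[[0.05,0,0,0,0,0,0],[0.1,0,0,0,0,0,0],[0.15,-0.002,0,0,0,0,0],[0.2,-0.004,0,0,0,0,0],[0.25,-0.004,0,0,0,0,0],[0.29,-0.005,0,0,0,0,0],[0.32,-0.005,0,0,0,0,0],[0.35,-0.005,0,0,0,0,0]]' >/dev/null; python3 -c "from h import *;st()"
```

```text
t 13.05 tcp [ 0.5106 -0.1997  0.1058] shear mm -388.6 23.2 hd 94.05 tilt [-0.  0. -1.] F sh -0.94 -0.91 -1.0 open 0.0197 59.6
t 14.05 tcp [ 0.5061 -0.1476  0.1058] shear mm -336.3 24.0 hd 94.06 tilt [-1.e-04 -0.e+00 -1.e+00] F sh -1.04 -0.18 -1.59 open 0.0191 59.6
```

```bash
S='from h import *;st()'
python3 -m jog '[[0.02,0,0,0,0,0,0],[0.04,0,0,0,0,0,0],[0.06,0,0,0,0,0,0],[0.08,0,0,0,0,0,0]]' >/dev/null; python3 -c "$S"
python3 -m jog '[[0.02,0,0,0,0,0,0],[0.04,0,0,0,0,0,0]]' >/dev/null; python3 -c "$S"
python3 -m jog '[[0.02,0,0,0,0,0,0],[0.04,0,0,0,0,0,0]]' >/dev/null; python3 -c "$S"
python3 -m jog '[[0.02,0,0,0,0,0,0],[0.04,0,0,0,0,0,0]]' >/dev/null; python3 -c "$S"
python3 -m jog '[[0.02,0,0,0,0,0,0],[0.04,0,0,0,0,0,0]]' >/dev/null; python3 -c "$S"
```

```text
t 14.55 tcp [ 0.5053 -0.1357  0.1057] shear mm -324.4 24.0 hd 94.05 tilt [ 0.e+00 -1.e-04 -1.e+00] F sh -0.49 -0.32 -1.17 open 0.0195 59.6
t 14.8 tcp [ 0.5049 -0.1297  0.1058] shear mm -318.4 24.0 hd 94.05 tilt [-0. -0. -1.] F sh -1.79 -0.15 -2.01 open 0.0194 59.6
t 15.05 tcp [ 0.5045 -0.1237  0.1058] shear mm -312.4 23.9 hd 94.06 tilt [-0. -0. -1.] F sh -1.49 0.28 -0.95 open 0.0197 59.6
t 15.3 tcp [ 0.5048 -0.1199  0.1067] shear mm -308.6 23.4 hd 94.0 tilt [-0.0053  0.0013 -1.    ] F sh -8.47 0.6 0.38 open 0.0194 60.0
t 15.55 tcp [ 0.5042 -0.1135  0.1065] shear mm -302.2 23.5 hd 94.0 tilt [-0.0041  0.0011 -1.    ] F sh -7.78 0.16 0.35 open 0.0195 59.9
```

```bash
S='from h import *;st()'
python3 -m jog '[[0.02,0,0,0,0,0,0],[0.04,-0.002,0,0,0,0,0],[0.06,-0.004,0,0,0,0,0],[0.08,-0.006,0,0,0,0,0]]' >/dev/null; python3 -c "$S"
python3 -m jog '[[0.02,0,0,0,0,0,0],[0.04,0,0,0,0,0,0],[0.06,0,0,0,0,0,0],[0.08,0,0,0,0,0,0]]' >/dev/null; python3 -c "$S"
python3 -m jog '[[0.02,0,0,0,0,0,0],[0.04,0,0,0,0,0,0],[0.06,0,0,0,0,0,0],[0.08,0,0,0,0,0,0]]' >/dev/null; python3 -c "$S"
python3 -m jog '[[0.02,0,0,0,0,0,0],[0.04,0,0,0,0,0,0],[0.06,0,0,0,0,0,0]]' >/dev/null; python3 -c "$S"
python3 -m jog '[[0.01,0,0,0,0,0,0],[0.02,0,0,0,0,0,0]]' >/dev/null; python3 -c "$S"
```

```text
t 16.05 tcp [ 0.5026 -0.1016  0.1065] shear mm -290.2 24.2 hd 93.99 tilt [-0.0042  0.0014 -1.    ] F sh -7.34 -0.96 0.68 open 0.0194 59.9
t 16.55 tcp [ 0.5018 -0.0896  0.1066] shear mm -278.2 24.2 hd 93.99 tilt [-0.0042  0.0015 -1.    ] F sh -6.35 -0.87 -0.12 open 0.0192 59.9
t 17.05 tcp [ 0.501  -0.0777  0.1066] shear mm -266.2 24.2 hd 93.99 tilt [-0.0043  0.0016 -1.    ] F sh -7.27 -0.43 0.91 open 0.0193 59.9
t 17.43 tcp [ 0.5003 -0.0687  0.1066] shear mm -257.2 24.2 hd 93.99 tilt [-0.0043  0.0016 -1.    ] F sh -7.9 -0.37 1.61 open 0.0195 59.9
t 17.68 tcp [ 0.5001 -0.0657  0.1066] shear mm -254.2 24.2 hd 93.99 tilt [-0.0042  0.0016 -1.    ] F sh -7.7 -1.94 0.81 open 0.0192 59.9
```

```bash
S='from h import *;st()'
python3 -m jog '[[0.01,0,0,0,0,0,0],[0.02,0,0,0,0,0,0],[0.03,0,0,0,0,0,0]]' >/dev/null; python3 -c "$S"
python3 -m jog '[[0.01,0,0,0,0,0,0],[0.02,0,0,0,0,0,0]]' >/dev/null; python3 -c "$S"
```

```text
t 18.05 tcp [ 0.4998 -0.0613  0.1066] shear mm -249.8 24.2 hd 93.99 tilt [-0.0042  0.0016 -1.    ] F sh -7.89 -0.61 1.75 open 0.0194 59.9
t 18.3 tcp [ 0.4996 -0.0583  0.1066] shear mm -246.8 24.2 hd 93.99 tilt [-0.0042  0.0016 -1.    ] F sh -8.32 -0.77 0.85 open 0.0197 59.9
```

```bash
S='from h import *;st()'
python3 -m jog '[[0.01,0,0,0,0,0,0],[0.02,0,0,0,0,0,0]]' >/dev/null; python3 -c "$S"
```

```text
t 18.55 tcp [ 0.4994 -0.0552  0.1066] shear mm -243.7 24.2 hd 93.99 tilt [-0.0042  0.0016 -1.    ] F sh -7.19 -0.69 1.09 open 0.019 59.9
```

```bash
S='from h import *;st()'
python3 -m jog '[[0.01,0,0,0,0,0,0]]' >/dev/null; python3 -c "$S"
```

```text
t 18.68 tcp [ 0.4993 -0.0538  0.1065] shear mm -242.3 24.2 hd 93.98 tilt [-0.0042  0.0017 -1.    ] F sh -7.8 -0.03 1.6 open 0.0192 59.9
```

```bash
S='from h import *;st()'
python3 -m jog '[[0.01,0,0,0,0,0,0],[0.02,0,0,0,0,0,0]]' >/dev/null; python3 -c "$S"
```

```text
t 18.93 tcp [ 0.4991 -0.0508  0.1066] shear mm -239.3 24.2 hd 93.98 tilt [-0.0042  0.0016 -1.    ] F sh -7.93 -0.36 1.93 open 0.0193 59.9
```

```bash
S='from h import *;st()'
python3 -m jog '[[0.01,0,0,0,0,0,0]]' >/dev/null; python3 -c "$S"
```

```text
t 19.05 tcp [ 0.499  -0.0493  0.1066] shear mm -237.8 24.2 hd 93.98 tilt [-0.0042  0.0016 -1.    ] F sh -6.76 -1.37 0.72 open 0.0195 59.9
```

```bash
S='from h import *;st()'
python3 -m jog '[[0.01,0,0,0,0,0,0]]' >/dev/null; python3 -c "$S"
```

```text
t 19.18 tcp [ 0.4989 -0.0478  0.1066] shear mm -236.2 24.2 hd 93.98 tilt [-0.0042  0.0017 -1.    ] F sh -8.2 -0.53 2.37 open 0.0194 59.9
```

```bash
S='from h import *;st()'
python3 -m jog '[[0.01,0,0,0,0,0,0]]' >/dev/null; python3 -c "$S"
```

```text
t 19.3 tcp [ 0.4988 -0.0463  0.1066] shear mm -234.8 24.2 hd 93.98 tilt [-0.0042  0.0017 -1.    ] F sh -8.26 -1.26 1.24 open 0.0193 59.9
```

```bash
S='from h import *;st()'
python3 -m jog '[[0.01,0,0,0,0,0,0]]' >/dev/null; python3 -c "$S"
python3 -m jog '[[0.01,0,0,0,0,0,0]]' >/dev/null; python3 -c "$S"
```

```text
t 19.43 tcp [ 0.4987 -0.0448  0.1066] shear mm -233.3 24.2 hd 93.98 tilt [-0.0042  0.0017 -1.    ] F sh -7.48 -0.59 1.39 open 0.0193 59.9
t 19.55 tcp [ 0.4986 -0.0433  0.1066] shear mm -231.8 24.2 hd 93.98 tilt [-0.0042  0.0017 -1.    ] F sh -7.26 -1.38 2.37 open 0.0195 59.9
```

```bash
S='from h import *;st()'
python3 -m jog '[[0.01,0,0,0,0,0,0]]' >/dev/null; python3 -c "$S"
python3 -m jog '[[0.01,0,0,0,0,0,0]]' >/dev/null; python3 -c "$S"
```

```text
t 19.68 tcp [ 0.4984 -0.0418  0.1065] shear mm -230.2 24.2 hd 93.98 tilt [-0.0042  0.0016 -1.    ] F sh -7.22 -0.44 1.05 open 0.0197 59.9
t 19.8 tcp [ 0.4983 -0.0403  0.1066] shear mm -228.7 24.2 hd 93.98 tilt [-0.0042  0.0017 -1.    ] F sh -6.94 -0.09 1.21 open 0.0194 59.9
```

```bash
S='from h import *;st()'
python3 -m jog '[[0.01,0,0,0,0,0,0]]' >/dev/null; python3 -c "$S"
python3 -m jog '[[0.01,0,0,0,0,0,0]]' >/dev/null; python3 -c "$S"
```

```text
t 19.93 tcp [ 0.4982 -0.0388  0.1065] shear mm -227.3 24.2 hd 93.98 tilt [-0.0042  0.0016 -1.    ] F sh -7.58 -1.0 1.07 open 0.0194 59.9
t 20.05 tcp [ 0.4981 -0.0373  0.1065] shear mm -225.8 24.2 hd 93.98 tilt [-0.0042  0.0017 -1.    ] F sh -8.19 -0.25 0.81 open 0.0194 59.9
```

```bash
S='from h import *;st()'
python3 -m jog '[[0.01,0,0,0,0,0,0]]' >/dev/null; python3 -c "$S"
python3 -m jog '[[0.01,0,0,0,0,0,0]]' >/dev/null; python3 -c "$S"
```

```text
t 20.18 tcp [ 0.498  -0.0358  0.1065] shear mm -224.2 24.2 hd 93.99 tilt [-0.0042  0.0017 -1.    ] F sh -7.82 -0.65 1.17 open 0.0192 59.9
t 20.3 tcp [ 0.498  -0.0347  0.1066] shear mm -223.2 24.1 hd 93.98 tilt [-0.0054  0.0017 -1.    ] F sh -11.34 -1.31 3.16 open 0.0191 60.1
```

Contact with the gauge: the reading rose from 7.7 to 11.3 N. Now fine steps, aiming for about 15.6 N.

```bash
S='from h import *;st()'
python3 -m jog '[[0.005,0,0,0,0,0,0]]' >/dev/null; python3 -c "$S"
python3 -m jog '[[0.003,0,0,0,0,0,0]]' >/dev/null; python3 -c "$S"
```

```text
t 20.43 tcp [ 0.4981 -0.0346  0.1069] shear mm -223.1 24.1 hd 93.97 tilt [-0.0071  0.002  -1.    ] F sh -14.07 -0.86 3.6 open 0.0195 60.2
t 20.55 tcp [ 0.4981 -0.0345  0.107 ] shear mm -223.0 24.0 hd 93.96 tilt [-0.0079  0.0021 -1.    ] F sh -14.69 -0.67 4.72 open 0.0195 60.3
```

```bash
S='from h import *;st()'
python3 -m jog '[[0.003,0,0,0,0,0,0]]' >/dev/null; python3 -c "$S"
python3 -m jog '[[0,0,0,0,0,0,0],[0,0,0,0,0,0,0]]' >/dev/null; python3 -c "$S"
python3 - <<'E'
from h import *
a=read_camera("scene")[:,:,::-1];b=read_camera("top")[:,:,::-1]
A=crop(a,195,365,130,245,4.7);B=crop(b,155,325,140,260,4.7)
cv2.imwrite("pics/c6.png",np.vstack([cv2.resize(A,(799,300)) if 0 else crop(a,195,365,135,245,2.7),crop(b,155,325,145,255,2.7)])[:600])
E
```

```text
t 20.68 tcp [ 0.4981 -0.0345  0.1071] shear mm -222.9 24.0 hd 93.95 tilt [-0.0087  0.0022 -1.    ] F sh -15.09 1.19 5.04 open 0.0193 60.4
t 20.93 tcp [ 0.4981 -0.0345  0.1071] shear mm -222.9 24.0 hd 93.94 tilt [-0.0085  0.0022 -1.    ] F sh -14.5 0.46 4.57 open 0.0193 60.3
```

View pics/c6.png

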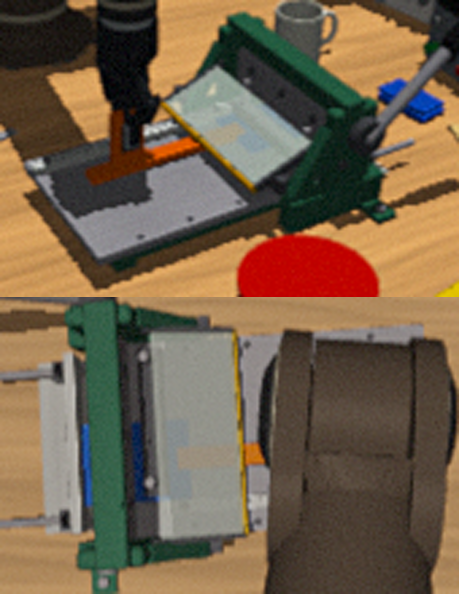

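The blank's front edge (blue strip, lower picture, about (88,460)) is at the gauge with the stick behind it, and the gauge share is about 7.3 N. Draw the stick straight back.

```bash
S='from h import *;st()'
python3 -m jog '[[-0.02,0.002,0,0,0,0,0],[-0.04,0.004,0,0,0,0,0],[-0.1,0.005,0,0,0,0,0],[-0.3,0.005,0,0,0,0,0],[-0.5,0.005,0,0,0,0,0],[-0.75,0.005,0,0,0,0,0],[-1,0.005,0,0,0,0,0],[-1,0.005,0,0,0,0,0]]' >/dev/null; python3 -c "$S"
python3 - <<'E'
from h import *
plan((.4673,-.428,.14),78.6)
E
```

```text
t 22.02 tcp [ 0.5083 -0.1828  0.1054] shear mm -371.6 24.3 hd 93.87 tilt [ 0.e+00 -2.e-04 -1.e+00] F sh 0.76 0.82 -2.1 open 0.0195 59.5
[-1.0, -0.238, -0.143] [-0.0, -0.0, 0.509]
[-0.629, 0.021, -0.087] [-0.0, 0.0, 0.0]
```

```bash
S='from h import *;st();plan((.4673,-.428,.075),78.6)'
python3 -m jog '[[-0.1,0,-0.1,0,0,0,0],[-0.3,-0.08,-0.25,0,0,0,0],[-0.65,-0.16,-0.25,0,0,0.2,0],[-1,-0.238,-0.25,0,0,0.4,0],[-1,-0.238,-0.25,0,0,0.509,0],[-1,-0.238,-0.25,0,0,0.509,0]]' >/dev/null
python3 -m jog '[[-0.3,0.01,0,0,0,0,0],[-0.63,0.02,0,0,0,0,0],[-0.63,0.02,0,0,0,0,0],[-0.63,0.02,0,0,0,0,0]]' >/dev/null; python3 -c "$S"
python3 - <<'E'
from h import *
b=read_camera("top")[:,:,::-1]
cv2.imwrite("pics/c7.png",crop(b,155,325,140,260,4.7))
E
```

```text
t 23.27 tcp [ 0.4681 -0.4249  0.143 ] shear mm -610.2 81.5 hd 78.87 tilt [ 1.1e-03 -7.0e-04 -1.0e+00] F sh 0.45 -0.51 -2.33 open 0.0189 59.6
[-0.022, -0.001, 0.453] [-0.001, -0.002, 0.009]
```

View pics/c7.png

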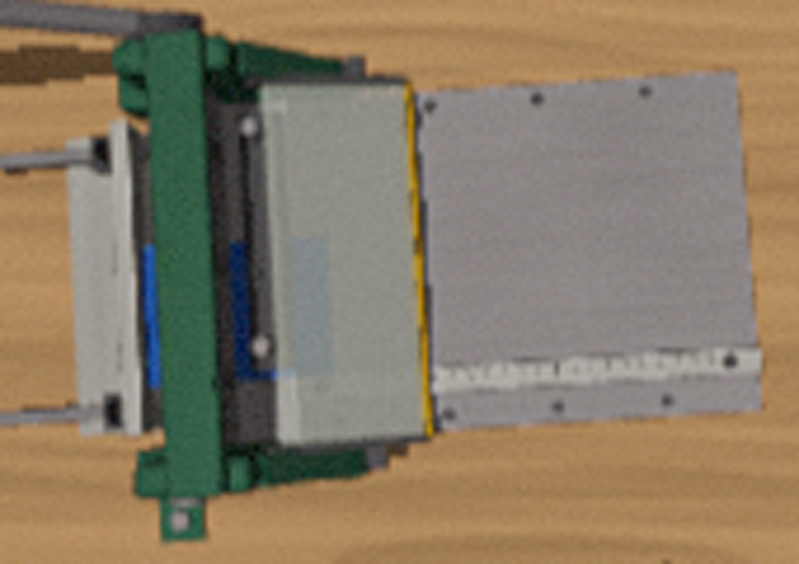

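The blank's front edge (about (143,245)–(152,386)) lies along the gauge; the visible dark strip matches the parallax of the gauge's height. Its left edge, (150,386)→(330,372), lies on the fence line. Now set the stick down.

```bash
S='from h import *;st()'
python3 -m jog '[[-0.022,0,0.2,0,0,0.009,0],[-0.022,0,0.4,0,0,0.009,0],[-0.022,0,0.56,0,0,0.009,0],[-0.022,0,0.56,0,0,0.009,0]]' >/dev/null; python3 -c "$S"
python3 -m jog '[[0,0,0.01,0,0,0,0],[0,0,0.02,0,0,0,0],[0,0,0.025,0,0,0,0],[0,0,0.025,0,0,0,0]]' >/dev/null; python3 -c "$S"
```

```text
t 23.82 tcp [ 0.4666 -0.4268  0.0575] shear mm -612.1 83.1 hd 78.64 tilt [ 0.0024 -0.0035 -1.    ] F sh 0.4 0.3 -0.9 open 0.0191 59.5
t 24.32 tcp [ 0.4674 -0.4295  0.0559] shear mm -614.8 82.5 hd 78.51 tilt [-3.e-04  6.e-04 -1.e+00] F sh 0.23 -0.45 -1.61 open 0.0194 59.5
```

```bash
S='from h import *;st()'
python3 -m jog '[[0,0,0.008,0,0,0,0],[0,0,0.01,0,0,0,0],[0,0,0.01,0,0,0,0]]' >/dev/null; python3 -c "$S"
python3 -m jog '[[0,0,0.004,0,0,0,0],[0,0,0.007,0,0,0,0],[0,0,0.007,0,0,0,0]]' >/dev/null; python3 -c "$S"
```

```text
t 24.7 tcp [ 0.4673 -0.4293  0.0541] shear mm -614.6 82.7 hd 78.51 tilt [-1.e-04  0.e+00 -1.e+00] F sh 0.49 0.43 0.14 open 0.0191 59.7
t 25.07 tcp [ 0.4673 -0.4293  0.054 ] shear mm -614.6 82.6 hd 78.51 tilt [-4.e-04  6.e-04 -1.e+00] F sh 3.31 1.24 6.46 open 0.0194 60.7
```

```bash
S='from h import *;st()'
python3 -m jog '[[0,0,-0.003,0,0,0,0.6],[0,0,-0.003,0,0,0,0.6],[0,0,-0.003,0,0,0,0.6],[0,0,-0.003,0,0,0,0.6],[0,0,-0.2,0,0,0,0.6],[0,0,-0.5,0,0,0,0.6],[0,0,-0.9,0,0,0,0.6],[0,0,-0.9,0,0,0,0.6]]' >/dev/null; python3 -c "$S"
python3 - <<'E'
from h import *
a=read_camera("scene")[:,:,::-1]
cv2.imwrite("pics/c8.png",crop(a,80,380,130,290,2.6))
E
```

```text
t 26.07 tcp [ 0.4691 -0.431   0.1939] shear mm -616.4 80.9 hd 78.51 tilt [-0.0049  0.0082 -1.    ] F sh 0.07 -0.36 0.48 open 0.0514 0.0
```

View pics/c8.png

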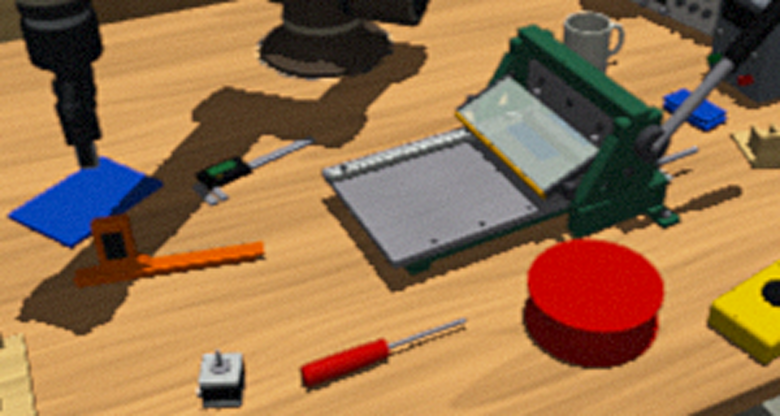

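The stick stands upright on the bench at (170,255), the gripper is clear of it, the blank is under the guard, and the bystanders look undisturbed.

```bash
python3 -c "
from h import *
print(env.hand_in())"
```

```text
the job is handed in; nothing more can be done
None
```

The blank is seated against the back gauge with a press of about 7 N and, as far as the camera shows, flush along the fence; the push stick stands upright on the bench clear of the shear, and the job was handed in at about 26 s.

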